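# Hang the ear defenders on the bar under the shelf

### The arm

A 6-joint arm with a two-finger parallel gripper is mounted at the origin on the work surface. World frame = base frame: x ahead of the robot, y to its left, z up, the work surface at z = 0. Lengths are in m, angles in rad, forces in N, time in s.
With the tool pointing down it reaches from about 0.35 to 0.775 m from the base axis. Payload 7.3 kg.
Tool frame: the origin (TCP) lies at the centre of the arm's flange, where the gripper is bolted on; the fingertips stand 178 mm ahead of it and the grasp point (between the pads) lies 159 mm ahead of it; z points along the fingers, y is the line along which they close (so a half turn about z gives the same grasp; the last joint's range is limited). The gripper opens to 92 mm and grips with 3 to 60 N. Pads are 19 mm wide; open, the fingers measure 130 mm over their backs; the gripper's body (75 mm by 190 mm) begins 47 mm behind the grasp point.
Start: joints at [-1.334, 0.342, 1.524, -0, 1.275, -0.146], TCP at [0.196, -0.487, 0.405] pointing down, gripper open.
Joint ranges: [-2.53, 2.53], [-0.77, 2.02], [0.04, 2.7], [-1, 4.14], [0.28, 2.66], [-3.11, 3.11]. Speed limits (rad/s): [2.57, 2.57, 3.14, 3.14, 3.14, 3.14].

### API

Orientations are given as [roll, pitch, yaw] about the fixed x, y, z axes, in that order (R = Rz(yaw) Ry(pitch) Rx(roll)).
In Python, from cell import telemetry, vision, ticket gives the robot as it stands.
- The arm moves only by the shell command python3 -m crank 'ROWS' [FORCE]. ROWS is JSON, a list of rows, each a list of 5 numbers: the gripper command: -1 is shut, 1 is fully open, values between are in proportion, then the shift along the tool's x, y, z in mm, then the turn about the tool's z in rad. In form: [[fingers, dx, dy, dz, roll], ...]. A call has 1 to 12 rows; each row is the pose to reach, as a shift and turn from the pose commanded when the call began, along the tool's axes at that moment; what a row does not reach only later rows make up. A row lasts 1/12 s, in which the tool goes at most 41.7 mm and 7.16 degrees, less where a joint would pass 70% of its speed; a pose out of reach is approached as far as the arm can. A call with a gripper value outside its range is refused whole. The fingers move at their own pace and stop on an object; FORCE is the grip in N (left out, the last holds). Time passes only in rows, so rows that repeat a pose let the fingers close. It gives the time, the measured TCP pose, the force, the opening and the grip force at its end, in the units of the state.
- telemetry.observe(): the state, without advancing time (a new reading comes with each control period).
- vision.read_camera(name): name is "scene" or "top" or "wrist"; returns (picture, depth): 420x560x3 uint8, red, green, blue; 420x560 float32, m along the optical axis (not along the pixel's ray), 0 where there is no reading.
- vision.get_calibration(name): a dict with "camera_matrix" (3x3 intrinsics, pixels), "rvec" (rotation vector, rad) and "tvec" (3), from world to camera coordinates, as OpenCV has them. Camera axes: x right, y down, z forward; pixel columns grow to the right and rows downward; lengths in m; the calibration is good to about 2 mm. A picture is of the moment at which its call begins: read the wrist's pose just before it. get_calibration takes no time and is no camera call; for the wrist camera it gives the pose at the moment of the call.
- ticket.hand_in(): hands the job in; it is judged then, once.
The state is a dict: "time": time; "qpos": joint angles; "qvel": joint speeds; "joint_efforts": joint torques, N m; "tool_pos": TCP position; "tool_rot": TCP orientation; "contact_force": force on the tool from outside, world axes, zero at the start; "torque": the same for the moment, N m; "opening": finger opening in m; "grip_force": force on a finger pad.
Only numpy, scipy, OpenCV 4.12 (cv2) and the standard library are available. Lean on these libraries where they do the work, as an engineer would, in place of code of your own. Each camera call takes 0.05 s, during which the arm holds its last target. There are 200 camera calls.

### The job

Pick up the ear defenders standing on the table, pass them sideways over the free end of the stand's bar so that the headband straddles it, and lower the crown of the headband gently onto the bar before letting go. They should hang straight down and square across the bar, under the shelf, with the middle of the headband at least 5 cm in from the bar's free end. Do not knock the stand or the other things on the table.

Things in the scene. Friction and masses are not known exactly. Their poses are not given: they have to be found in the camera images.
- ear_defenders: Ear defenders, 0.2 kg, 154 (x) by 64 (y) by 161 mm high, standing as an arch on two grey box-like cups (x 37 to 77 mm either side, 84 high). Origin midway between the cups at their underside; x cup to cup, z up to the crown, halves alike. Black headband: half circle in the x-z plane centred 90 mm up, radii 62 and 71, 28 wide in y (pinch it so).
- crown (a point): The middle of the headband's underside (inside of the arch), 152 mm above the ear defenders' origin; it is this that rests on the bar. Axes as the ear defenders.
- stand: Fixed plywood stand. Origin on the table under the bar's middle; x across the bar, away from the robot, y along it to its free end, z up. Foot board 12 mm thick, x -80 to 90, y -160 to 140. End panel y -144 to -126, x -40 to 80, 282 high. Front, back and free end are open.
- bar_mid (a point): On the axis of the steel bar, 196 mm above the table, midway along it. The bar is round, 18 mm in diameter, level, and runs along the stand's y from -126 mm (end panel) to +120 mm (free end). Axes as the stand.
- shelf_edge (a point): Middle of the lower front edge of the shelf board over the bar, 281 mm above the table, 40 mm in front of the bar. The shelf is 18 mm thick, with small stock up to 340 mm; in the stand's frame it spans x -40 to 80, y -144 to 106 mm. Only about 67 mm lie between it and the top of a hung headband, so the gripper must reach in leaning, from the front. Axes as the stand.
- bar_end (a point): Centre of the bar's free end, 120 mm from bar_mid along the stand's y. Axes as the stand.
- brush_jar: Glass jar with three brushes, 76 mm in diameter, 100 mm high (brushes to 190 mm); origin under its centre. Leave alone.
- paint_bottle: White capped paint bottle, 54 mm in diameter, 140 mm high; origin under its centre. Leave alone.
- egg_cup: White egg cup with a yellow egg, 46 mm in diameter, 90 mm high; origin under its centre. Leave alone.
Not all that is in view belongs to the job. There is more than one size of the ear_defenders; the one meant has the size given above.

How it is judged:
By the outcome, as a careful person would: the job done as asked, in the order asked, and still so for the second after the job is handed in, with the robot touching nothing.
It also fails if it takes over 48 s, if anything falls off the work surface, if the arm or the gripper's body presses on something with over 40 N, if the wrist force passes 120 N, or if a joint passes its speed limit or range.

## Working session

There is one attempt and no reset: what is moved stays moved. The work goes in short steps, Python scripts to look and compute and a shell command to move; the robot and the scene stay as the last step left them, time stands still between calls to the robot, and variables do not carry over. Pictures are saved under pics/ and viewed, at most 10 in all, crops included, and the job is handed in when it is done.

```bash
ls; mkdir -p pics
python3 - <<'E'
from cell import telemetry, vision
import cv2,numpy as np
s=telemetry.observe();print(s['time'],s['tool_pos'],s['tool_rot'])
for n in("scene","top"):
    p,d=vision.read_camera(n);cv2.imwrite(f"pics/{n}0.png",p[:,:,::-1]);np.save(f"pics/{n}0.npy",d)
    c=vision.get_calibration(n);R=cv2.Rodrigues(np.array(c['rvec'],float))[0];print(n,c['camera_matrix'],-R.T@np.array(c['tvec']).ravel(),R[2],(d>0).mean())
E
```

```text
pics
0.0 [ 0.19609143 -0.48686837  0.40402665] [-3.14004536e+00 -2.21882571e-04  3.82802562e-01]
scene [[503.63237745   0.         281.07323086]
 [  0.         503.63237745 209.21357558]
 [  0.           0.           1.        ]] [0.8563729  0.81245497 1.38444511] [-0.28430203 -0.52768851 -0.80044812] 0.9960459183673469
top [[390.45326236   0.         281.27948033]
 [  0.         390.45326236 209.74185739]
 [  0.           0.           1.        ]] [0.35333514 0.04049706 1.51635849] [ 0.05088022 -0.00571954 -0.99868838] 0.9960884353741497
```

View pics/scene0.png

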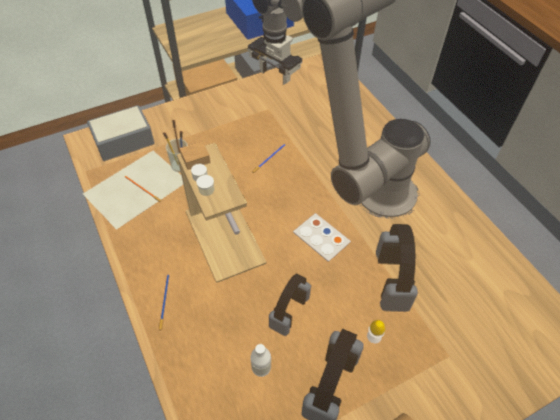

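View pics/top0.png

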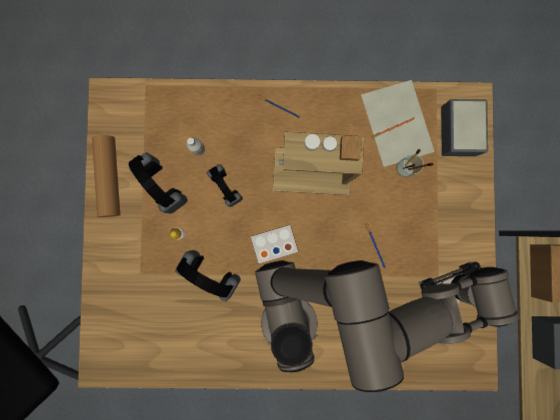

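Three candidates (top view pixels): A (157,182), B (224,185), C (207,277). In the scene view they are at (333,377), (289,304) and (400,267). I'll measure all three, plus the stand and obstacles.

```bash
cat > h.py <<'E'
import numpy as np,cv2
from cell import telemetry, vision
from scipy.spatial.transform import Rotation as Rn
def cloud(n,d,c=None):
    c=c or vision.get_calibration(n);K=np.array(c['camera_matrix'])
    R=cv2.Rodrigues(np.array(c['rvec'],float))[0];t=np.array(c['tvec'],float).ravel()
    v,u=np.indices(d.shape);P=np.stack([(u-K[0,2])/K[0,0]*d,(v-K[1,2])/K[1,1]*d,d],-1)
    W=(P-t)@R;W[d<=0]=np.nan;return W
E
python3 - <<'E'
from h import *
np.set_printoptions(precision=4,suppress=True)
W={};I={}
for n in("top","scene"):
    I[n]=cv2.imread(f"pics/{n}0.png");W[n]=cloud(n,np.load(f"pics/{n}0.npy"))
rois={"top":dict(A=(125,145,190,215),B=(203,160,245,210),C=(170,245,243,303)),"scene":dict(A=(300,328,365,420),B=(266,272,312,336),C=(374,220,420,314))}
for k in "ABC":
    for n in rois:
        x0,y0,x1,y1=rois[n][k];w=W[n][y0:y1,x0:x1].reshape(-1,3)
        g=I[n][y0:y1,x0:x1].reshape(-1,3).astype(int);
        m=(w[:,2]>.02)&(g.max(1)-g.min(1)<45)&(g.max(1)<150)
        p=w[m];top=np.percentile(p[:,2],99)
        r=cv2.minAreaRect(p[p[:,2]>.03][:,:2].astype(np.float32)*1000)
        b=p[p[:,2]>top-.006]
        print(k,n,m.sum(),"ztop",top,"rect",np.round(r[0]),np.round(r[1]),round(r[2],1),"crown ctr",b.mean(0))
# stand
for n,(x0,y0,x1,y1) in {"top":(270,128,366,198),"scene":(180,140,270,280)}.items():
    w=W[n][y0:y1,x0:x1].reshape(-1,3)
    for lo,hi in((.008,.016),(.18,.21),(.294,.304)):
        q=w[(w[:,2]>lo)&(w[:,2]<hi)];
        if len(q)<5: print(n,lo,len(q));continue
        r=cv2.minAreaRect(q[:,:2].astype(np.float32)*1000);print(n,lo,len(q),r,q.mean(0))
for nm,(x0,y0,x1,y1) in dict(bottle=(180,130,210,158),egg=(165,225,188,244),jar=(390,145,436,180)).items():
    w=W["top"][y0:y1,x0:x1].reshape(-1,3);q=w[w[:,2]>.03];print(nm,q.min(0),q.max(0))
for n,k in(("top","A"),("top","B"),("top","C")):pass
crops=[cv2.resize(I["scene"][y0:y1,x0:x1],(260,int(260*(y1-y0)/(x1-x0)))) for x0,y0,x1,y1 in rois["scene"].values()]
H=max(c.shape[0] for c in crops);cv2.imwrite("pics/crop.png",np.hstack([cv2.copyMakeBorder(c,0,H-c.shape[0],0,0,cv2.BORDER_CONSTANT) for c in crops]))
E
```

```text
A top 1415 ztop 0.23338238408669484 rect [563. 437.] [221. 222.] 38.3 crown ctr [0.523  0.4908 0.2303]
A scene 2548 ztop 0.23326512283238554 rect [524. 496.] [217.  89.] 37.8 crown ctr [0.523  0.4955 0.2301]
B top 551 ztop 0.1648467079714146 rect [518. 247.] [152.  63.] 32.8 crown ctr [0.52   0.2478 0.1618]
B scene 1095 ztop 0.1636357852587757 rect [520. 254.] [152.  62.] 33.3 crown ctr [0.5187 0.2522 0.1608]
C top 1309 ztop 0.23394407377131776 rect [188. 297.] [221.  91.] 60.2 crown ctr [0.1872 0.2966 0.2309]
C scene 2481 ztop 0.23233540684128134 rect [191. 304.] [220.  86.] 60.4 crown ctr [0.1881 0.3025 0.2297]
top 0.008 1413 ((620.324462890625, -109.10127258300781), (263.07958984375, 357.9018249511719), 0.6551266312599182) [ 0.5495 -0.0664  0.012 ]
top 0.18 33 ((560.7019653320312, -86.58338928222656), (263.7056579589844, 15.225773811340332), 80.10111999511719) [ 0.5628 -0.0656  0.1995]
top 0.294 2031 ((598.244140625, -96.53743743896484), (249.82266235351562, 121.3766860961914), 87.40846252441406) [ 0.5883 -0.0772  0.2991]
scene 0.008 2545 ((535.01416015625, -210.9146728515625), (600.0477905273438, 321.00018310546875), 63.43172836303711) [ 0.5877 -0.0504  0.0117]
scene 0.18 162 ((607.656982421875, -86.24368286132812), (32.9437370300293, 277.251953125), 13.946504592895508) [ 0.5943 -0.0214  0.2009]
scene 0.294 1936 ((597.3992919921875, -92.45112609863281), (255.02117919921875, 120.95948791503906), 87.44357299804688) [ 0.5927 -0.0595  0.2987]
bottle [0.6393 0.3312 0.0305] [0.6917 0.3827 0.1458]
egg [0.3141 0.4037 0.038 ] [0.3556 0.4423 0.0943]
jar [ 0.563  -0.4882  0.0305] [ 0.6365 -0.412   0.1958]
```

View pics/crop.png

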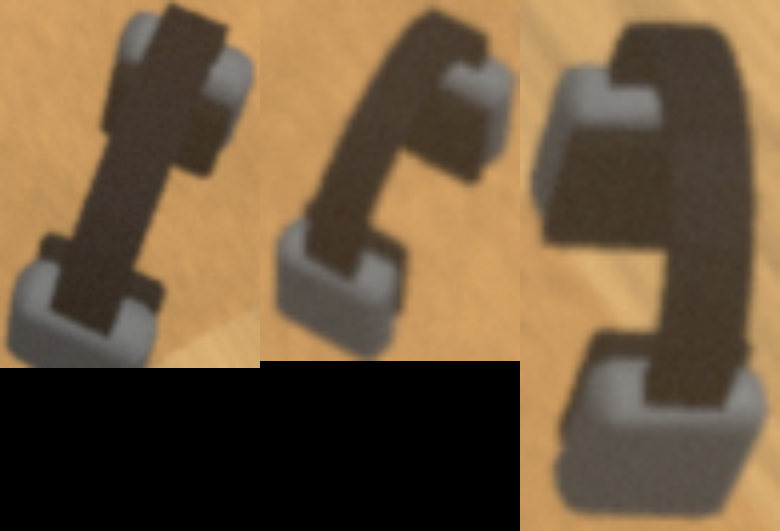

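```bash
python3 - <<'E'
from h import *
np.set_printoptions(precision=4,suppress=True)
for n in("top","scene"):
    w=cloud(n,np.load(f"pics/{n}0.npy")).reshape(-1,3)
    # bar: below shelf, above board, near
    q=w[(w[:,2]>.185)&(w[:,2]<.208)&(w[:,1]>-.1)&(w[:,1]<.08)&(w[:,0]>.55)&(w[:,0]<.62)]
    print(n,len(q),q.mean(0),q.min(0),q.max(0))
    if len(q)>20:
        t=q[q[:,2]>.2]; print(np.polyfit(t[:,1],t[:,0],1) if len(t)>5 else '',np.percentile(t[:,1],98) if len(t) else '')
    s=w[(w[:,2]>.294)&(w[:,2]<.304)&(w[:,0]>.5)&(w[:,0]<.7)&(w[:,1]>-.26)&(w[:,1]<.08)]
    r=cv2.minAreaRect(s[:,:2].astype(np.float32)*1000);print('shelf',r)
    f=w[(w[:,2]>.008)&(w[:,2]<.016)&(w[:,0]>.48)&(w[:,0]<.7)&(w[:,1]>-.26)&(w[:,1]<.09)]
    r=cv2.minAreaRect(f[:,:2].astype(np.float32)*1000);print('foot',r)
E
python3 -m crank '[[1,334,-283,-50,-0.19],[1,334,-283,-50,-0.19],[1,334,-283,-50,-0.19],[1,334,-283,-50,-0.19],[1,334,-283,-50,-0.19],[1,334,-283,-50,-0.19],[1,334,-283,-50,-0.19],[1,334,-283,-50,-0.19],[1,334,-283,-50,-0.19],[1,334,-283,-50,-0.19],[1,334,-283,-50,-0.19],[1,334,-283,-50,-0.19]]'
```

```text
top 17 [0.582  0.0375 0.2029] [0.5755 0.0321 0.1977] [0.5892 0.0424 0.2069]
shelf ((598.244140625, -96.53743743896484), (249.82266235351562, 121.3766860961914), 87.40846252441406)
foot ((544.2415161132812, -61.388763427734375), (365.889404296875, 173.97756958007812), 65.60696411132812)
scene 133 [0.5838 0.0151 0.2018] [ 0.5739 -0.0283  0.189 ] [0.5919 0.0495 0.2079]
[0.0211 0.583 ] 0.0483999526324086
shelf ((597.3992919921875, -92.45112609863281), (255.02117919921875, 120.95948791503906), 87.44357299804688)
foot ((584.306396484375, -81.83253479003906), (346.6768798828125, 218.0399169921875), 87.70953369140625)
time: 1.1
tool_pos: [0.4014, -0.0963, 0.4551]
tool_rot: [-3.142, -0.002, 0.578]
contact_force: [-0.2, 0.1, 0.5]
opening: 0.092
grip_force: 0.0
```

B (scene (289,304), top (224,185)) is the target: it measures 152 x 63 x 163 mm, against 220 x 88 x 233 mm for A and C. The crop shows the same arch shape, but smaller. I'll move alongside it, then test how the arm behaves at its reach limit, because the tool has to lean.

```bash
python3 -m crank '[[1,225,-254,0,0],[1,225,-254,0,0],[1,225,-254,0,0],[1,225,-254,0,0],[1,225,-254,0,0],[1,225,-254,0,0],[1,225,-254,0,0],[1,225,-254,0,0],[1,225,-254,0,0]]'; python3 -m crank '[[1,450,0,0,0],[1,450,0,0,0],[1,450,0,0,0],[1,450,0,0,0],[1,450,0,0,0],[1,450,0,0,0],[1,450,0,0,0],[1,450,0,0,0],[1,450,0,0,0]]'; python3 -c "
from h import *
s=telemetry.observe();print(s['qpos'],s['tool_pos'],s['tool_rot'],s['time'])"
```

```text
time: 1.85
tool_pos: [0.4518, 0.2402, 0.4539]
tool_rot: [-3.14, -0.0, 0.577]
contact_force: [-1.4, -0.4, -0.1]
opening: 0.092
grip_force: 0.0
time: 2.6
tool_pos: [0.709, 0.4008, 0.4454]
tool_rot: [3.14, -0.017, 0.572]
contact_force: [78.6, 39.6, 74.1]
opening: 0.0914
grip_force: 0.0
[4.20342680e-01 1.08143949e+00 3.55138214e-02 1.41976373e-03
 2.00722867e+00 1.42020865e+00] [0.70895793 0.40077485 0.44541638] [ 3.14024219 -0.01740545  0.57155346] 2.6
```

The jolt against the reach stop came close to the force limit, and the tool barely tilted. I'll back off gently and read the state.

```bash
python3 -m crank '[[1,-5,0,0,0],[1,-15,0,0,0],[1,-30,0,0,0]]'; python3 -c "
from h import *
s=telemetry.observe();print(s['qpos'],s['tool_pos'],s['tool_rot'],s['time'],s['contact_force'])"
```

```text
time: 2.85
tool_pos: [0.6847, 0.3852, 0.4384]
tool_rot: [3.141, -0.01, 0.572]
contact_force: [-0.2, 0.4, 2.1]
opening: 0.0914
grip_force: 0.0
[4.14820569e-01 9.13971489e-01 4.13139905e-01 1.47250692e-03
 1.80437106e+00 1.41372359e+00] [0.68471223 0.38522911 0.43837859] [ 3.14142253 -0.01020952  0.57224224] 2.85 [-0.24949347  0.36934335  2.14036853]
```

The tool did pick up a small outward tilt, and it persisted. The stand calls for a lean heading of about -2.6°, while the target stands at yaw 33°. So first I'll pinch the crown with the tool vertical, turn the defenders square to the stand and set them down.

```bash
python3 -m crank '[[1,-30,4,0,0],[1,-70,8,0,0],[1,-110,12,0,0],[1,-150,16,0,0],[1,-185,20,0,0],[1,-205,24,0,0],[1,-211,24,0,0],[1,-211,24,0,0]]'
python3 - <<'E'
from h import *
s=telemetry.observe();print(s['qpos'],s['tool_pos'],s['tool_rot'])
p,d=vision.read_camera("wrist");cv2.imwrite("pics/w1.png",p[:,:,::-1])
W=cloud("wrist",d);g=p.astype(int)
m=(g.max(2)<110)&(W[...,2]>.145)&(W[...,2]<.175)
# crown points: exclude gripper
q=W[m];q=q[(abs(q[:,0]-.52)<.06)&(abs(q[:,1]-.25)<.06)]
if len(q):
    r=cv2.minAreaRect(q[:,:2].astype(np.float32)*1000);print(len(q),r,np.percentile(q[:,2],98))
E
```

```text
time: 3.52
tool_pos: [0.5182, 0.2499, 0.442]
tool_rot: [3.14, -0.018, 0.571]
contact_force: [0.8, -0.3, -0.5]
opening: 0.0919
grip_force: 0.0
[0.31542345 0.40635299 1.32281776 0.00340837 1.39433625 1.31428233] [0.51815678 0.24994306 0.44203607] [ 3.14026001 -0.01834691  0.5713817 ]
2761 ((520.1282958984375, 250.6243896484375), (91.17723083496094, 27.943195343017578), 32.76179885864258) 0.16124106727189189
```

View pics/w1.png

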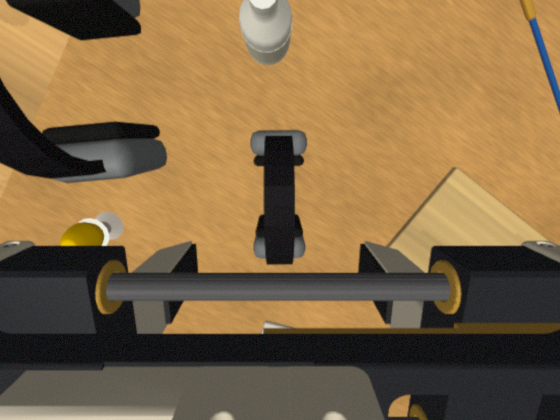

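The wrist view shows the headband at (280,210), centred between the open fingers. The crown measures (0.520, 0.2505), top at 0.161. Going down to pinch it.

```bash
python3 -m crank '[[1,0,0,30,0],[1,0,0,65,0],[1,0,0,95,0],[1,0,0,115,0],[1,0,0,128,0],[1,0,0,130,0],[-1,0,0,130,0],[-1,0,0,130,0],[-1,0,0,130,0],[-1,0,0,130,0],[-1,0,0,130,0],[-1,0,0,130,0]]' 25; python3 -m crank '[[-1,0,0,0,0],[-1,0,0,0,0],[-1,0,0,0,0],[-1,0,0,0,0],[-1,0,0,0,0],[-1,0,0,0,0]]'
```

```text
time: 4.57
tool_pos: [0.5208, 0.2524, 0.3121]
tool_rot: [3.14, -0.019, 0.573]
contact_force: [-0.9, 0.1, 0.4]
opening: 0.0564
grip_force: 0.0
time: 5.07
tool_pos: [0.5207, 0.2523, 0.3115]
tool_rot: [3.14, -0.018, 0.573]
contact_force: [1.0, -0.7, 1.6]
opening: 0.0277
grip_force: 25.0
```

```bash
python3 -m crank '[[-1,0,0,-20,0],[-1,0,0,-40,0.06],[-1,3,8,-45,0.18],[-1,8,16,-45,0.3],[-1,12,24,-45,0.42],[-1,14,33,-45,0.53],[-1,14,33,-45,0.6],[-1,14,33,-45,0.62],[-1,14,33,-45,0.62],[-1,14,33,-30,0.62],[-1,14,33,-15,0.62],[-1,14,33,-5,0.62]]'; python3 -m crank '[[-1,0,0,3,0],[-1,0,0,5,0],[-1,0,0,5.5,0],[-1,0,0,5.5,0]]'
```

```text
time: 6.07
tool_pos: [0.5497, 0.2323, 0.3154]
tool_rot: [-3.132, -0.014, -0.045]
contact_force: [-0.2, 0.3, -2.5]
opening: 0.0276
grip_force: 25.0
time: 6.4
tool_pos: [0.5503, 0.2324, 0.3121]
tool_rot: [-3.132, -0.016, -0.046]
contact_force: [0.6, 0.2, -1.7]
opening: 0.0277
grip_force: 25.0
```

```bash
python3 -m crank '[[-1,0,0,1,0],[1,0,0,1,0],[1,0,0,1,0],[1,0,0,1,0],[1,0,0,1,0],[1,0,0,-20,0],[1,0,0,-55,0],[1,0,0,-95,0],[1,0,0,-130,0],[1,0,0,-155,0],[1,0,0,-160,0],[1,0,0,-160,0]]'
python3 - <<'E'
from h import *
s=telemetry.observe();print(s['qpos'],s['tool_pos'],s['tool_rot'])
p,d=vision.read_camera("wrist");W=cloud("wrist",d);g=p.astype(int)
m=(g.max(2)<110)&(W[...,2]>.145)&(W[...,2]<.175);q=W[m];q=q[(abs(q[:,0]-.55)<.07)&(abs(q[:,1]-.232)<.06)]
print(len(q),cv2.minAreaRect(q[:,:2].astype(np.float32)*1000),np.percentile(q[:,2],98))
E
```

```text
time: 7.4
tool_pos: [0.5478, 0.2308, 0.4734]
tool_rot: [-3.131, -0.02, -0.047]
contact_force: [0.7, 0.1, -0.3]
opening: 0.091
grip_force: 0.0
[0.26888712 0.42853617 1.20422058 0.00436197 1.48678862 1.88644967] [0.54778887 0.23082807 0.47336534] [-3.13060833 -0.01960529 -0.04719199]
2124 ((545.6902465820312, 234.78866577148438), (27.89586639404297, 87.01460266113281), 87.89665222167969) 0.15943407665163162
```

The target now stands square at about (0.55, 0.232). To lean the tool, I'll go to free space on the right and turn into the last joint's limit slowly, letting the wrist roll make up the turn.

```bash
python3 -m crank '[[1,-25,0,0,0.05],[1,-65,0,0,0.15],[1,-105,0,0,0.25],[1,-145,10,0,0.35],[1,-157,40,0,0.45],[1,-157,80,10,0.55],[1,-157,120,20,0.65],[1,-157,160,30,0.75],[1,-157,200,40,0.85],[1,-157,240,50,0.95],[1,-157,270,50,1.05],[1,-157,280,50,1.1]]'; python3 -c "
from h import *
s=telemetry.observe();print(s['qpos'],s['tool_pos'],s['tool_rot'])"
```

```text
time: 8.45
tool_pos: [0.3778, -0.044, 0.4138]
tool_rot: [-3.128, 0.004, -1.156]
contact_force: [0.7, -0.3, 0.6]
opening: 0.0923
grip_force: 0.0
[-0.32278207  0.06086139  1.86137023  0.01299209  1.21200932  2.39920201] [ 0.3777666  -0.0439981   0.41376238] [-3.12794928  0.00403664 -1.15567759]
```

```bash
python3 -m crank '[[1,25,15,0,0.1],[1,60,40,0,0.2],[1,95,65,0,0.32],[1,130,90,10,0.44],[1,165,112,20,0.56],[1,183,140,30,0.68],[1,184,175,40,0.8],[1,185,215,50,0.92],[1,186,255,60,1.04],[1,186,295,70,1.16],[1,186,330,80,1.28],[1,186,355,85,1.35]]'; python3 -c "
from h import *
s=telemetry.observe();print(s['qpos'],s['tool_pos'],s['tool_rot'])"
```

```text
time: 9.45
tool_pos: [0.1303, -0.3553, 0.3219]
tool_rot: [3.139, 0.02, -2.505]
contact_force: [0.5, -0.2, -0.5]
opening: 0.0914
grip_force: 0.0
[-1.42885736  0.17957705  2.01337279  0.02000637  0.96024904  2.63527075] [ 0.13027061 -0.35531952  0.32189423] [ 3.1392447   0.01989195 -2.50492049]
```

```bash
python3 -m crank '[[1,0,0,0,0.1],[1,0,0,0,0.2],[1,0,0,0,0.3],[1,0,0,0,0.38],[1,0,0,0,0.42],[1,0,0,0,0.44],[1,0,0,0,0.46]]' >/dev/null; q='
from h import *
s=telemetry.observe();print(s["time"],np.round(s["qpos"],3),np.round(s["tool_pos"],3),np.round(Rn.from_euler("xyz",s["tool_rot"]).as_matrix()[:,2],3),np.abs(s["contact_force"]).max())'; python3 -c "$q"; python3 -m crank '[[1,0,0,0,0.04],[1,0,0,0,0.08]]' >/dev/null; python3 -c "$q"; python3 -m crank '[[1,0,0,0,0.04],[1,0,0,0,0.08]]'>/dev/null; python3 -c "$q"; python3 -m crank '[[1,0,0,0,0.04],[1,0,0,0,0.08]]'>/dev/null; python3 -c "$q"
```

```text
10.0333 [-1.422  0.178  2.01   0.021  0.962  3.094] [ 0.133 -0.355  0.323] [ 0.015  0.012 -1.   ] 0.5762988469636315
10.2 [-1.468  0.171  2.02   0.043  0.959  3.104] [ 0.119 -0.357  0.323] [ 0.034  0.011 -0.999] 0.7123925902853424
10.3667 [-1.522  0.165  2.033  0.067  0.953  3.104] [ 0.102 -0.357  0.322] [ 0.054  0.011 -0.998] 0.8503810172163282
10.5333 [-1.574  0.159  2.047  0.092  0.948  3.104] [ 0.086 -0.357  0.32 ] [ 0.075  0.01  -0.997] 0.7433918998604787
```

The push works: each one leans the tool about 0.02 rad further forward (+x), smoothly and with negligible force. Continuing.

```bash
q='
from h import *
s=telemetry.observe();print(s["time"],np.round(s["qpos"],3),np.round(s["tool_pos"],3),np.round(Rn.from_euler("xyz",s["tool_rot"]).as_matrix()[:,2],3),np.abs(s["contact_force"]).max())'; python3 -m crank '[[1,-15,0,0,0.12],[1,-30,0,0,0.24]]' >/dev/null; python3 -c "$q"; python3 -m crank '[[1,-15,0,0,0.12],[1,-30,0,0,0.24]]'>/dev/null; python3 -c "$q"; python3 -m crank '[[1,-15,0,0,0.12],[1,-30,0,0,0.24]]'>/dev/null; python3 -c "$q"
```

```text
10.7 [-1.687  0.151  2.103  0.19   0.907  3.104] [ 0.057 -0.349  0.309] [ 0.148 -0.008 -0.989] 0.6605698812375044
10.8667 [-1.791  0.157  2.166  0.294  0.855  3.104] [ 0.034 -0.338  0.293] [ 0.216 -0.034 -0.976] 0.5071839400133841
11.0333 [-1.876  0.185  2.232  0.413  0.785  3.104] [ 0.018 -0.328  0.271] [ 0.276 -0.069 -0.959] 0.7230123034974414
```

```bash
cat > st.py <<'E'
import sys
from h import *
s=telemetry.observe();R=Rn.from_euler("xyz",s["tool_rot"]).as_matrix();z=R[:,2]
print(round(s["time"],2),"q",np.round(s["qpos"],3),"p",np.round(s["tool_pos"],4),"z",np.round(z,3),"y",np.round(R[:,1],3),"head",round(np.degrees(np.arctan2(z[1],z[0])),1),"grasp",np.round(s["tool_pos"]+.159*z,4))
if len(sys.argv)>3: print("shift mm",np.round(R.T@(np.array([float(a) for a in sys.argv[1:4]])-s["tool_pos"]-(.159*z if len(sys.argv)>4 else 0))*1000,1))
E
python3 st.py .28 -.30 .30
```

```text
11.03 q [-1.876  0.185  2.232  0.413  0.785  3.104] p [ 0.0182 -0.3282  0.2709] z [ 0.276 -0.069 -0.959] y [0.528 0.844 0.091] head -14.1 grasp [ 0.0621 -0.3392  0.1185]
shift mm [-203.2  164.6   42.3]
```

```bash
python3 -m crank '[[1,-20,16,8,-0.1],[1,-50,40,16,-0.22],[1,-80,65,22,-0.34],[1,-110,90,28,-0.46],[1,-140,115,34,-0.58],[1,-170,140,40,-0.7],[1,-195,158,42,-0.8],[1,-203,165,42,-0.88],[1,-203,165,42,-0.9],[1,-203,165,42,-0.9]]' >/dev/null; python3 st.py
```

```text
11.87 q [-1.076  0.221  2.058  0.335  0.696  3.06 ] p [ 0.281  -0.2976  0.3   ] z [ 0.275 -0.066 -0.959] y [-0.309  0.939 -0.153] head -13.4 grasp [ 0.3247 -0.308   0.1475]
```

```bash
python3 -m crank '[[1,-12,6,2,0.12],[1,-25,12,4,0.24]]' >/dev/null; python3 st.py; python3 -m crank '[[1,-12,6,2,0.12],[1,-25,12,4,0.24]]' >/dev/null; python3 st.py
```

```text
12.03 q [-1.112  0.233  2.138  0.482  0.616  3.104] p [ 0.2686 -0.2869  0.2786] z [ 0.329 -0.062 -0.942] y [-0.104  0.989 -0.101] head -10.7 grasp [ 0.3209 -0.2968  0.1288]
12.2 q [-1.127  0.27   2.221  0.685  0.519  3.105] p [ 0.2628 -0.2725  0.2513] z [ 0.378 -0.064 -0.923] y [ 0.104  0.994 -0.027] head -9.7 grasp [ 0.323  -0.2828  0.1044]
```

```bash
python3 st.py .37 -.11 .33
```

```text
12.2 q [-1.127  0.27   2.221  0.685  0.519  3.105] p [ 0.2628 -0.2725  0.2513] z [ 0.378 -0.064 -0.923] y [ 0.104  0.994 -0.027] head -9.7 grasp [ 0.323  -0.2828  0.1044]
shift mm [-114.8  170.6  -42.6]
```

```bash
python3 -m crank '[[1,-5,8,-20,-0.1],[1,-20,30,-43,-0.22],[1,-45,65,-43,-0.34],[1,-70,100,-43,-0.46],[1,-95,140,-43,-0.56],[1,-112,165,-43,-0.63],[1,-115,171,-43,-0.65],[1,-115,171,-43,-0.65]]' >/dev/null; python3 st.py; python3 -m crank '[[1,0,0,0,0.06],[1,0,0,0,0.12],[1,0,15,0,0.2]]' >/dev/null; python3 st.py
```

```text
12.87 q [-0.651  0.108  2.194  0.47   0.519  3.105] p [ 0.3478 -0.1294  0.3106] z [ 0.415 -0.033 -0.909] y [-0.495  0.83  -0.256] head -4.6 grasp [ 0.4138 -0.1347  0.166 ]
13.12 q [-0.701  0.113  2.265  0.624  0.466  3.105] p [ 0.3295 -0.13    0.2938] z [ 0.44  -0.028 -0.898] y [-0.332  0.923 -0.191] head -3.6 grasp [ 0.3995 -0.1344  0.151 ]
```

```bash
python3 - <<'E'
from h import *
s=telemetry.observe();R=Rn.from_euler("xyz",s["tool_rot"]).as_matrix()
c=vision.get_calibration("wrist");Rc=cv2.Rodrigues(np.array(c['rvec'],float))[0];C=-Rc.T@np.array(c['tvec']).ravel()
print("cam in tool",R.T@(C-s['tool_pos']),"axis",R.T@Rc[2])
E
python3 st.py .33 .10 .40
```

```text
cam in tool [0.07078307 0.00077497 0.02039181] axis [-2.62249023e-01 -9.18483592e-05  9.65000229e-01]
13.12 q [-0.701  0.113  2.265  0.624  0.466  3.105] p [ 0.3295 -0.13    0.2938] z [ 0.44  -0.028 -0.898] y [-0.332  0.923 -0.191] head -3.6 grasp [ 0.3995 -0.1344  0.151 ]
shift mm [-130.6  191.9 -101.5]
```

Lean is 26° at heading -3.6°. The wrist camera sits on the tool's +x side, so I'll unwind the last joint to keep it on the underside, away from the shelf, and head back to the defenders.

```bash
python3 -m crank '[[1,-10,15,-20,-0.12],[1,-28,42,-45,-0.24],[1,-48,70,-70,-0.36],[1,-68,100,-90,-0.48],[1,-90,130,-101,-0.6],[1,-112,162,-101,-0.72],[1,-125,184,-101,-0.84],[1,-131,192,-101,-0.96],[1,-131,192,-101,-1.08],[1,-131,192,-101,-1.2],[1,-131,192,-101,-1.32],[1,-131,192,-101,-1.44]]' >/dev/null; python3 -m crank '[[1,0,0,0,-0.12],[1,0,0,0,-0.24],[1,0,0,0,-0.36],[1,0,0,0,-0.48],[1,0,0,0,-0.6],[1,0,0,0,-0.72],[1,0,0,0,-0.84],[1,0,0,0,-0.96],[1,0,0,0,-1.08],[1,0,0,0,-1.2],[1,0,0,0,-1.32],[1,0,0,0,-1.44]]' >/dev/null;  python3 -m crank '[[1,0,0,0,-0.12],[1,0,0,0,-0.24],[1,0,0,0,-0.36],[1,0,0,0,-0.48],[1,0,0,0,-0.6],[1,0,0,0,-0.72],[1,0,0,0,-0.84],[1,0,0,0,-0.96],[1,0,0,0,-1.08],[1,0,0,0,-1.2],[1,0,0,0,-1.32],[1,0,0,0,-1.44]]' >/dev/null; python3 st.py .33 .22 .38
python3 - <<'E'
from h import *
p,d=vision.read_camera("top");cv2.imwrite("pics/t2.png",p[:,:,::-1]);np.save("pics/t2.npy",d)
p,d=vision.read_camera("scene");cv2.imwrite("pics/s2.png",p[:,:,::-1]);np.save("pics/s2.npy",d)
for n,(x0,x1,y0,y1) in {"top":0,"scene":0}.items() if 0 else [("top",(.45,.65,.17,.3)),("scene",(.45,.65,.17,.3))]:
    W=cloud(n,np.load(f"pics/{n[0]}2.npy")).reshape(-1,3);g=cv2.imread(f"pics/{n[0]}2.png").reshape(-1,3).astype(int)
    k=(W[:,0]>x0)&(W[:,0]<x1)&(W[:,1]>y0)&(W[:,1]<y1)&(W[:,2]>.03)&(W[:,2]<.175)
    q=W[k];b=q[q[:,2]>.153]
    print(n,len(q),cv2.minAreaRect(q[:,:2].astype(np.float32)*1000),len(b),cv2.minAreaRect(b[:,:2].astype(np.float32)*1000) if len(b)>9 else '',np.percentile(q[:,2],99))
E
```

```text
16.12 q [ 0.104 -0.094  2.1   -0.11   0.692  0.17 ] p [0.3286 0.1012 0.3987] z [ 0.436 -0.025 -0.9  ] y [0.9   0.008 0.436] head -3.3 grasp [0.3978 0.0972 0.2556]
shift mm [119.2  -5.8  14.4]
top 551 ((546.6138916015625, 230.54934692382812), (60.77335739135742, 154.13417053222656), 87.56613159179688) 151 ((544.48779296875, 231.04051208496094), (74.32266998291016, 27.864879608154297), 0.3500356674194336) 0.165094397903513
scene 1171 ((547.12060546875, 239.39266967773438), (61.666290283203125, 154.65670776367188), 87.80982208251953) 237 ((548.1620483398438, 236.35951232910156), (31.30999183654785, 81.30463409423828), 85.45934295654297) 0.16353768046585007
```

```bash
python3 st.py .438 .239 .217 g
```

```text
16.22 q [ 0.104 -0.094  2.1   -0.11   0.692  0.175] p [0.3286 0.1014 0.3987] z [ 0.436 -0.025 -0.9  ] y [0.9   0.004 0.436] head -3.3 grasp [0.3979 0.0974 0.2557]
shift mm [142.8  19.8  48.8]
```

View pics/s2.png

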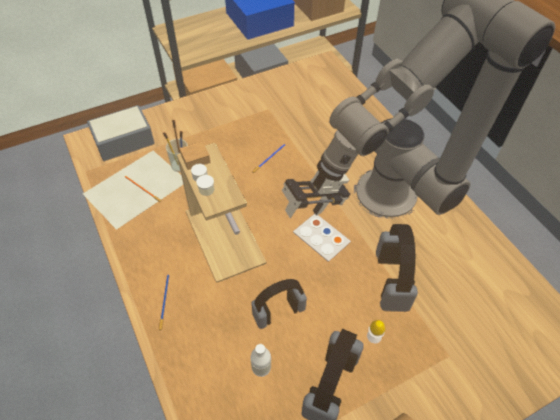

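The scene view shows the defenders standing square at (280,300), and the leaning gripper at (320,185) clear of everything. Moving to the pre-grasp pose.

```bash
python3 -m crank '[[1,5,0,0,-0.12],[1,15,2,0,-0.24],[1,28,4,0,-0.36],[1,42,6,0,-0.48],[1,57,8,5,-0.6],[1,72,10,10,-0.72],[1,87,12,20,-0.84],[1,102,14,28,-0.96],[1,117,16,36,-1.08],[1,130,18,43,-1.2],[1,140,20,48,-1.32],[1,143,20,49,-1.44]]' >/dev/null; python3 -m crank '[[1,0,0,0,-0.06],[1,0,0,0,-0.06]]'>/dev/null;  python3 st.py .4863 .2364 .118 g
```

```text
17.38 q [ 0.482  0.172  1.942 -0.37   0.668 -0.765] p [0.369  0.2439 0.3599] z [ 0.436 -0.025 -0.9  ] y [0.071 0.997 0.007] head -3.3 grasp [0.4383 0.2399 0.2169]
shift mm [-1.000e-01 -8.000e-01  1.099e+02]
```

```bash
python3 -m crank '[[1,0,0,20,-0.02],[1,0,0,45,-0.02],[1,0,-1,70,-0.02],[1,0,-1,90,-0.02],[1,0,-1,103,-0.02],[1,0,-1,109,-0.02],[1,0,-1,110,-0.02],[1,0,-1,110,-0.02],[-1,0,-1,110,-0.02],[-1,0,-1,110,-0.02],[-1,0,-1,110,-0.02],[-1,0,-1,110,-0.02]]' 50; python3 -m crank '[[-1,0,0,0,0],[-1,0,0,0,0],[-1,0,0,0,0],[-1,0,0,0,0],[-1,0,0,0,0],[-1,0,0,0,0],[-1,0,0,0,0],[-1,0,0,0,0]]' ; python3 st.py
python3 - <<'E'
from h import *
p,d=vision.read_camera("scene");cv2.imwrite("pics/s3.png",cv2.resize(p[170:370,180:420,::-1],(720,600)))
E
```

```text
time: 18.38
tool_pos: [0.4166, 0.2412, 0.2623]
tool_rot: [-3.14, 0.454, 3.093]
contact_force: [-1.4, -0.0, -0.2]
opening: 0.0697
grip_force: 0.0
time: 19.05
tool_pos: [0.4167, 0.2411, 0.2616]
tool_rot: [-3.139, 0.453, 3.093]
contact_force: [-0.2, -0.5, 0.2]
opening: 0.0274
grip_force: 50.0
19.05 q [ 0.424  0.389  1.977 -0.52   0.417 -0.657] p [0.4167 0.2411 0.2616] z [ 0.437 -0.023 -0.899] y [ 0.05   0.999 -0.002] head -3.1 grasp [0.4862 0.2373 0.1187]
```

View pics/s3.png

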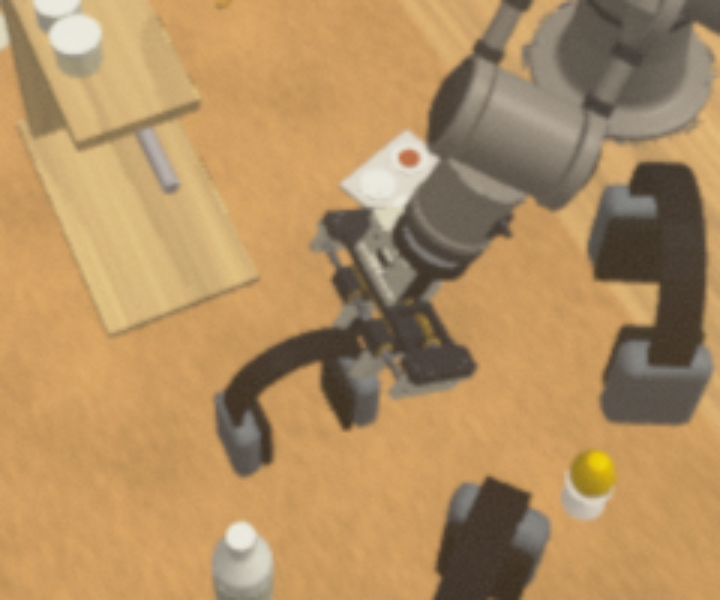

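The gripper holds the front of the headband at crop (355,340), the arch is upright, and nothing has been disturbed. Lifting straight up 68 mm.

```bash
python3 st.py .4862 .2373 .1867 g; python3 -m crank '[[-1,3,0,-8,0],[-1,8,0,-20,0],[-1,15,0,-35,0],[-1,22,0,-48,0],[-1,27,0,-57,0],[-1,30,0,-61,0],[-1,30,0,-61,0]]'; python3 st.py
python3 - <<'E'
from h import *
for n in("top","scene"):
    p,d=vision.read_camera(n);W=cloud(n,d).reshape(-1,3)
    if n=="scene": cv2.imwrite("pics/s4.png",cv2.resize(p[170:370,180:420,::-1],(720,600)))
    k=(abs(W[:,0]-.5465)<.12)&(abs(W[:,1]-.235)<.06)&(W[:,2]>.04)&(W[:,2]<.26)
    q=W[k]
    far=q[q[:,0]>.58]; print(n,"far cup x,y,z max",np.percentile(far,98,0),np.percentile(far,2,0))
    b=q[(q[:,0]>.53)&(q[:,2]>.17)];r=cv2.minAreaRect(b[:,:2].astype(np.float32)*1000);print(len(b),r,"top",np.percentile(b[:,2],97))
    for x in (.535,.545,.555,.565,.575,.585): 
        m=abs(b[:,0]-x)<.004;print(round(x,3),np.round(b[m].mean(0),4) if m.any() else '',end=' ')
    print()
E
```

```text
19.1 q [ 0.424  0.389  1.977 -0.52   0.417 -0.657] p [0.4167 0.241  0.2616] z [ 0.437 -0.024 -0.899] y [ 0.05   0.999 -0.002] head -3.1 grasp [0.4862 0.2373 0.1186]
shift mm [-29.8  -0.1 -61.2]
time: 19.68
tool_pos: [0.3623, 0.2439, 0.3039]
tool_rot: [-3.14, 0.454, 3.093]
contact_force: [-0.3, 0.1, -2.5]
opening: 0.0276
grip_force: 50.0
19.68 q [ 0.49   0.25   2.034 -0.481  0.511 -0.652] p [0.3623 0.2439 0.3039] z [ 0.438 -0.023 -0.899] y [ 0.049  0.999 -0.002] head -3.0 grasp [0.4319 0.2402 0.161 ]Traceback (most recent call last):
  File "<stdin>", line 7, in <module>
    return _quantile_unchecked(
        a, q, axis, out, overwrite_input, method, keepdims, weights)
    return _ureduce(a,
                    func=_quantile_ureduce_func,
    ...<5 lines>...
                    overwrite_input=overwrite_input,
                    method=method)
    r = func(a, **kwargs)
    result = _quantile(arr,
                       quantiles=q,
    ...<2 lines>...
                       out=out,
                       weights=wgt)
    slices_having_nans = np.isnan(arr[-1, ...])
                                  ~~~^^^^^^^^^
IndexError: index -1 is out of bounds for axis 0 with size 0
```

I had the sign of dx wrong, so the arm also backed up 54 mm, clear of everything. Checking the hold, then correcting.

```bash
python3 - <<'E'
from h import *
for n in("top","scene"):
    p,d=vision.read_camera(n);W=cloud(n,d).reshape(-1,3)
    if n=="scene": cv2.imwrite("pics/s4.png",cv2.resize(p[170:370,180:420,::-1],(720,600)))
    k=(abs(W[:,0]-.53)<.07)&(abs(W[:,1]-.237)<.06)&(W[:,2]>.03)&(W[:,2]<.26)
    q=W[k]
    far=q[(q[:,0]>.53)]; print(n,len(far),"far cup max",np.percentile(far,98,0),np.percentile(far,2,0))
    for x in (.47,.48,.49,.50,.51,.52,.53): 
        m=(abs(q[:,0]-x)<.004)&(q[:,2]>.15);print(x,np.round(q[m].mean(0)[1:],4) if m.any() else '',end=' ')
    b=q[q[:,2]>.19];print(cv2.minAreaRect(b[:,:2].astype(np.float32)*1000) if len(b)>9 else '')
E
python3 st.py .5287 .143 .187 g
```

```text
top 181 far cup max [0.56968069 0.26121514 0.19309518] [0.53017053 0.2010827  0.07343362]
0.47 [0.2372 0.1997] 0.48 [0.2372 0.2012] 0.49 [0.2356 0.2019] 0.5 [0.2348 0.2025] 0.51 [0.2338 0.2   ] 0.52 [0.2362 0.1978] 0.53 [0.2345 0.1932] ((499.1004333496094, 235.6304168701172), (28.2412052154541, 76.1053695678711), 87.3475112915039)
scene 570 far cup max [0.5702788  0.26893551 0.1908356 ] [0.53158477 0.21514682 0.05589596]
0.47 [0.2432 0.1985] 0.48 [0.2417 0.2012] 0.49 [0.2416 0.201 ] 0.5 [0.2417 0.2025] 0.51 [0.2404 0.2001] 0.52 [0.2403 0.1967] 0.53 [0.2392 0.1911] ((498.9838562011719, 239.63162231445312), (31.95769691467285, 77.19908905029297), 88.55529022216797)
19.83 q [ 0.488  0.253  2.033 -0.481  0.51  -0.652] p [0.3634 0.2438 0.3032] z [ 0.437 -0.023 -0.899] y [ 0.05   0.999 -0.002] head -3.1 grasp [0.4329 0.2401 0.1602]
shift mm [-102.   -92.3   20.1]
```

View pics/s4.png

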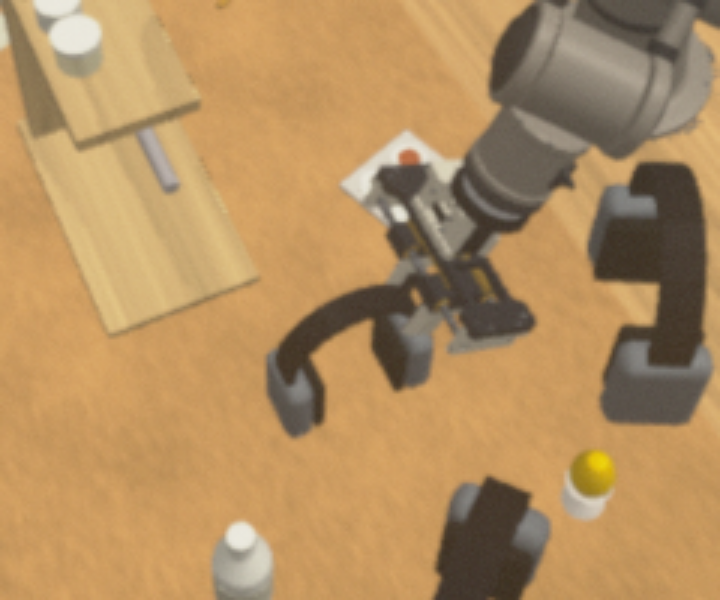

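The hold is upright and square: crown at x≈0.494, far cup's outer edge at x≈0.570, heading about -2°. In the crop the arch is at (345,320), clear of everything. Now up beside the bar's free end.

```bash
python3 -m crank '[[-1,-10,0,-4,0],[-1,-28,-5,-2,0],[-1,-48,-20,4,0],[-1,-68,-40,10,0],[-1,-85,-60,15,0],[-1,-97,-78,18,0],[-1,-102,-89,20,0],[-1,-102,-92,20,0],[-1,-102,-92,20,0],[-1,-102,-92,20,0]]'; python3 st.py .5217 -.019 .187 g;  python3 - <<'E'
from h import *
p,d=vision.read_camera("scene");cv2.imwrite("pics/s5.png",cv2.resize(p[120:320,160:400,::-1],(720,600)))
W=cloud("scene",d).reshape(-1,3)
k=(abs(W[:,0]-.60)<.07)&(abs(W[:,1]-.14)<.05)&(W[:,2]>.03)&(W[:,2]<.26);q=W[k]
print("far x",np.percentile(q[q[:,2]<.14],98,0),"low z",np.percentile(q[:,2],2))
for x in (.56,.57,.58,.59,.6,.61,.62):
    m=(abs(q[:,0]-x)<.004)&(q[:,2]>.18);print(x,np.round(q[m].mean(0)[1:],4) if m.any() else '',end=' ')
E
```

```text
time: 20.67
tool_pos: [0.4587, 0.1471, 0.3297]
tool_rot: [-3.139, 0.452, 3.092]
contact_force: [0.2, 0.0, -1.2]
opening: 0.027
grip_force: 50.0
20.67 q [ 0.181  0.267  1.913 -0.203  0.529 -1.187] p [0.4587 0.1471 0.3297] z [ 0.436 -0.024 -0.9  ] y [ 0.05   0.999 -0.002] head -3.1 grasp [0.528  0.1433 0.1867]
shift mm [  -1.6 -162.4    0.8]
far x [0.66535335 0.1766138  0.13947564] low z 0.08186636716115517
0.56 [0.147  0.2219] 0.57 [0.1441 0.2252] 0.58 [0.1452 0.2274] 0.59 [0.1444 0.2274] 0.6 [0.1436 0.2266] 0.61 [0.1424 0.2237] 0.62 [0.1423 0.2197]
```

View pics/s5.png

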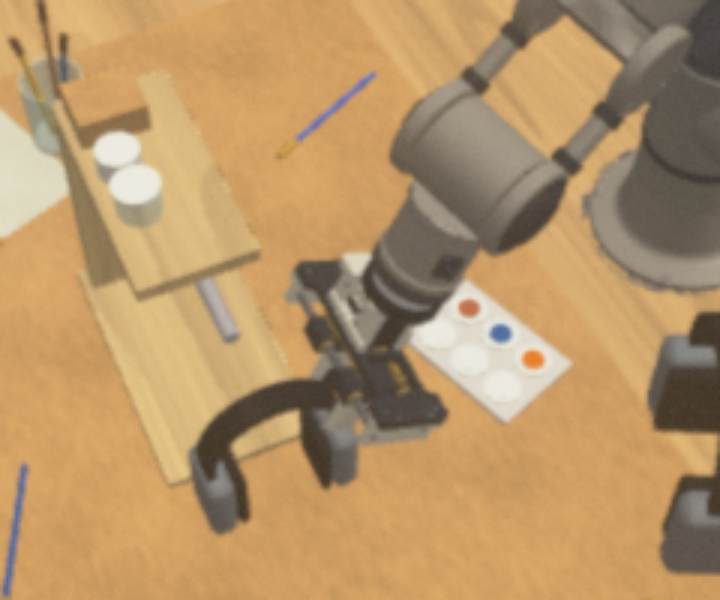

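The arch is at crop (275,440), its opening in line with the bar end at (228,335), band about 14 mm above bar top, gripper in front of the shelf. Sliding over the bar.

```bash
python3 -m crank '[[-1,0,-6,0,0],[-1,0,-18,0,0],[-1,0,-32,0,0],[-1,-1,-46,0,0],[-1,-1,-60,0,0],[-1,-1,-72,0,0],[-1,-1,-80,0,0],[-1,-1,-82,0,0]]'; python3 -m crank '[[-1,0,-6,0,0],[-1,0,-18,0,0],[-1,0,-32,0,0],[-1,-1,-46,0,0],[-1,-1,-60,0,0],[-1,-1,-72,1,0],[-1,-1,-79,1,0],[-1,-1,-80,1,0],[-1,-1,-80,1,0]]'; python3 st.py .5217 -.019 .173 g;  python3 - <<'E'
from h import *
p,d=vision.read_camera("scene");cv2.imwrite("pics/s6.png",cv2.resize(p[120:320,140:380,::-1],(720,600)))
p,d=vision.read_camera("top")
W=cloud("top",d).reshape(-1,3)
E
```

```text
time: 21.38
tool_pos: [0.4554, 0.0645, 0.3309]
tool_rot: [-3.139, 0.453, 3.093]
contact_force: [-0.2, -0.3, -2.0]
opening: 0.0273
grip_force: 50.0
time: 22.13
tool_pos: [0.453, -0.0148, 0.3305]
tool_rot: [-3.14, 0.453, 3.093]
contact_force: [-0.4, 0.8, -1.9]
opening: 0.0275
grip_force: 50.0
22.13 q [-0.225  0.21   1.992  0.158  0.497 -1.869] p [ 0.453  -0.0148  0.3305] z [ 0.437 -0.023 -0.899] y [ 0.05   0.999 -0.002] head -3.1 grasp [ 0.5226 -0.0185  0.1876]
shift mm [ 7.2 -0.5 12.8]
```

View pics/s6.png

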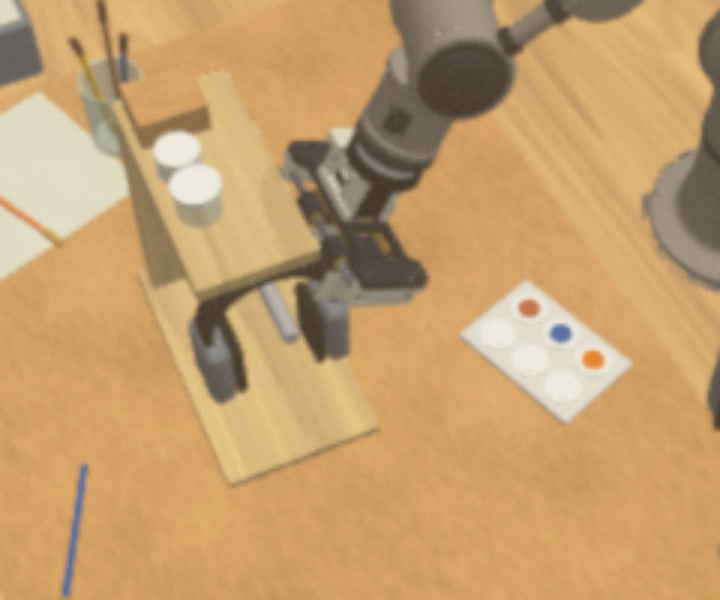

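The arch straddles the bar: bar end at crop (285,320), between cups at (220,360) and (325,320), with the band under the shelf's front edge. Lowering: 11 mm, then small steps while watching the force.

```bash
python3 -m crank '[[-1,1,0,2,0],[-1,3,0,5,0],[-1,4.5,0,8,0],[-1,5,0,10,0],[-1,5,0,10,0]]' | grep -E "force|pos"; for i in 1; do python3 -m crank '[[-1,0.4,0,0.9,0],[-1,0.4,0,0.9,0]]' | grep -E "contact|pos"; python3 -m crank '[[-1,0.4,0,0.9,0],[-1,0.4,0,0.9,0]]' | grep -E "contact|pos"; python3 -m crank '[[-1,0.4,0,0.9,0],[-1,0.4,0,0.9,0]]' | grep -E "contact|pos"; done
```

```text
tool_pos: [0.4529, -0.0148, 0.3187]
contact_force: [0.9, -0.8, -2.4]
grip_force: 50.0
tool_pos: [0.4531, -0.0149, 0.3182]
contact_force: [-0.5, -0.6, -1.3]
tool_pos: [0.4531, -0.015, 0.3173]
contact_force: [1.2, 0.2, -2.5]
tool_pos: [0.4531, -0.015, 0.3163]
contact_force: [-1.7, 0.2, -1.4]
```

```bash
python3 -m crank '[[-1,0.4,0,0.9,0],[-1,0.4,0,0.9,0],[-1,0.4,0,0.9,0]]' | grep -E "contact|pos"; python3 -m crank '[[-1,0.4,0,0.9,0],[-1,0.4,0,0.9,0],[-1,0.4,0,0.9,0]]' | grep -E "contact|pos"; python3 -m crank '[[-1,0,0,0,0],[-1,0,0,0,0],[-1,0,0,0,0]]' | grep -E "contact|pos"
```

```text
tool_pos: [0.4531, -0.015, 0.3154]
contact_force: [-0.5, 0.3, -1.2]
tool_pos: [0.4532, -0.015, 0.3145]
contact_force: [-0.4, -0.1, -0.6]
tool_pos: [0.4532, -0.015, 0.3145]
contact_force: [-0.0, -0.7, -1.7]
```

```bash
python3 -m crank '[[-1,0.4,0,0.9,0],[-1,0.4,0,0.9,0],[-1,0.4,0,0.9,0]]' | grep -E "contact|pos"; python3 -m crank '[[-1,0,0,0,0]]' | grep -E "contact"; python3 -m crank '[[-1,0.4,0,0.9,0],[-1,0.4,0,0.9,0],[-1,0.4,0,0.9,0]]' | grep -E "contact|pos";  python3 -m crank '[[-1,0,0,0,0]]' | grep -E "contact"
```

```text
tool_pos: [0.4534, -0.015, 0.3138]
contact_force: [-0.0, -0.3, 2.9]
contact_force: [-0.2, 0.7, 2.8]
tool_pos: [0.4536, -0.015, 0.3131]
contact_force: [-1.5, 1.1, 5.8]
contact_force: [-1.3, 1.1, 5.8]
```

Contact: the crown rests on the bar at about 4 N. I'll ease off 1 mm, open, and retreat along the tool axis.

```bash
python3 -m crank '[[-1,-0.4,0,-0.9,0],[-1,-0.4,0,-0.9,0],[0.5,-0.4,0,-0.9,0],[0.5,-0.4,0,-0.9,0],[0.5,-0.4,0,-0.9,0],[0.5,-0.4,0,-0.9,0],[0.5,-0.4,0,-0.9,0],[0.5,-0.4,0,-0.9,0],[0.5,-0.4,0,-0.9,0],[0.5,-0.4,0,-0.9,0]]'; python3 -m crank '[[0.5,0,0,-4,0],[0.5,0,0,-12,0],[0.5,0,0,-24,0],[0.5,0,0,-40,0],[0.5,0,0,-60,0],[0.5,0,0,-85,0],[0.5,0,0,-110,0],[0.5,0,0,-135,0],[0.5,0,0,-150,0],[0.5,0,0,-155,0],[0.5,0,0,-155,0],[0.5,0,0,-155,0]]';  python3 - <<'E'
from h import *
p,d=vision.read_camera("scene");cv2.imwrite("pics/s7.png",cv2.resize(p[120:320,140:380,::-1],(720,600)))
W=cloud("scene",d).reshape(-1,3)
q=W[(abs(W[:,0]-.58)<.1)&(W[:,1]>-.07)&(W[:,1]<.06)&(W[:,2]>.03)&(W[:,2]<.15)]
r=cv2.minAreaRect(q[:,:2].astype(np.float32)*1000);print(len(q),r,np.percentile(q,2,0),np.percentile(q,98,0))
for a,b in((.48,.56),(.61,.68)):
    c=q[(q[:,0]>a)&(q[:,0]<b)];print(len(c),np.percentile(c,2,0),np.percentile(c,98,0))
E
```

```text
time: 25.4
tool_pos: [0.4532, -0.015, 0.3134]
tool_rot: [-3.14, 0.453, 3.093]
contact_force: [0.3, 0.1, 0.4]
opening: 0.0689
grip_force: 0.0
time: 26.4
tool_pos: [0.3852, -0.0113, 0.4525]
tool_rot: [-3.139, 0.453, 3.093]
contact_force: [-0.3, -0.2, -0.1]
opening: 0.0688
grip_force: 0.0
719 ((581.3819580078125, -15.46429443359375), (63.914188385009766, 154.46783447265625), 86.79827117919922) [ 0.50929897 -0.04019527  0.0625711 ] [0.65786376 0.01615521 0.14217936]
367 [ 0.50827328 -0.0395058   0.0654053 ] [0.54518727 0.01709522 0.14191127]
352 [ 0.61942057 -0.04026946  0.06162271] [0.65857177 0.01164816 0.14514634]
```

View pics/s7.png

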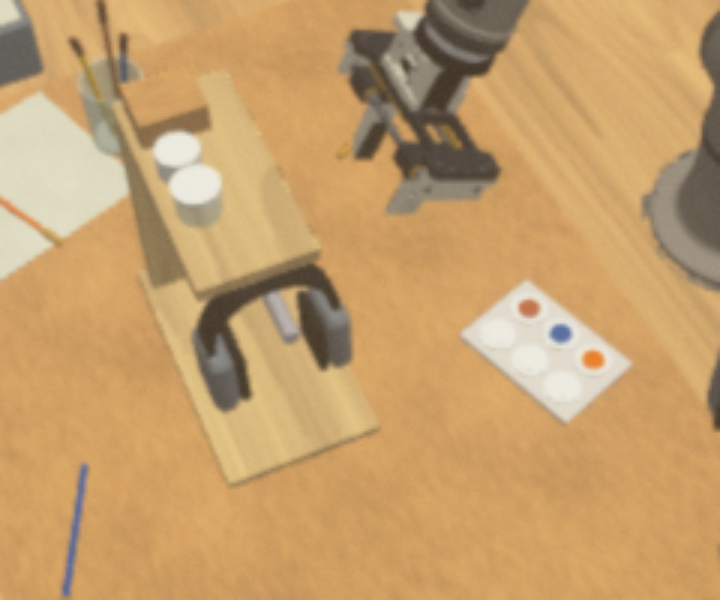

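The defenders hang on the bar at crop (270,335), level to about 4 mm between cups and square (yaw -3.2° against the stand's -2.6°). The band's middle is about 6.4 cm in from the free end, and the gripper is well clear. Handing in.

```bash
python3 -c "
from cell import ticket
print(ticket.hand_in())"
```

```text
the job is handed in; nothing more can be done
None
```

The right-sized ear defenders now hang level and square on the bar under the shelf, about 6.4 cm in from its free end, and the job was handed in at about 26.5 s. One early move jolted the arm against its reach stop: the wrist force reached about 115 N (limit 120), and joint 3 read 0.0355 rad (range listed from 0.04).

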